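# Level the egg-cooker stand and hold the spirit level down on it

## Robot

A 6-joint arm with a two-finger parallel gripper is mounted at the origin on the work surface. World frame = base frame: x ahead of the robot, y to its left, z up, the work surface at z = 0. Lengths are in m, angles in degrees, forces in N, time in s.
With the tool pointing down it reaches from about 0.35 to 0.775 m from the base axis. Payload 7.3 kg.
Tool frame: the origin (TCP) lies at the very end of the fingers, on their centre line; the grasp point (between the pads) lies 19 mm behind it; z points along the fingers, x is the direction in which the jaws open and shut, and the axes are right-handed (so a half turn about z gives the same grasp; the last joint's range is limited). The gripper opens to 92 mm and grips with 3 to 60 N. Pads are 19 mm wide; open, the fingers measure 130 mm over their backs; the gripper's body (75 mm by 190 mm) begins 47 mm behind the grasp point.
Start: joints at [-80.615, 19.595, 87.324, -0, 73.075, -8.365], TCP at [0.16, -0.5, 0.227] pointing down, gripper open.
Joint ranges: [-145.02, 145.02], [-44.19, 115.74], [2.07, 154.8], [-57.11, 237.11], [16.16, 152.29], [-177.93, 177.93]. Speed limits (degrees/s): [147.25, 147.25, 180, 180, 180, 180].

## Interface

Orientations are given as a 3x3 rotation matrix whose columns are the frame's x, y, z axes.
In Python, from workcell import ctrl gives the robot as it stands.
- The arm moves only by the tool play_rows, never from a script. Its argument "plan" is one flat list of numbers, 7 for each row, row after row: the closure, from -1 (fully open) to 1 (shut), then the shift along the tool's x, y, z in cm, then the turn, a rotation vector about the tool's x, y, z in rad. In form: [claw, x, y, z, rx, ry, rz, claw, x, y, z, rx, ry, rz, ...]. A call has 1 to 12 rows; each row is the pose to reach, as a shift and turn from the pose commanded when the call began, along the tool's axes at that moment; what a row does not reach only later rows make up. A row lasts 1/10 s, in which the tool goes at most 50 mm and 8.59 degrees, less where a joint would pass 70% of its speed; a pose out of reach is approached as far as the arm can. A call with a gripper value outside its range is refused whole. The fingers move at their own pace and stop on an object; the grip force is fixed at half the most. Time passes only in rows, so rows that repeat a pose let the fingers close. It gives the time, the measured TCP pose, the force and the opening at its end, in the units of the state.
- ctrl.observe(): the state, without advancing time (a new reading comes with each control period).
- ctrl.read_camera(name): name is "side" or "top"; returns the picture (420x560x3 uint8, red, green, blue); there is no depth.
- ctrl.calibration(name): a dict with "vfov" (degrees; the focal length in pixels is half the picture's height over the tangent of half this angle, whatever the lens; pixels are square), "cx", "cy" (the principal point, pixels), "world_to_cam" (4x4, takes a point from world to camera coordinates). Camera axes: x right, y up, looking along -z (the intrinsics and any distortion apply to the point x, -y, -z); pixel columns grow to the right and rows downward; lengths in m; the calibration is good to about 2 mm. A picture is of the moment at which its call begins. calibration takes no time and is no camera call.
- ctrl.close_job(): hands the job in, once; it reports no verdict.
The state is a dict: "clock": time; "joints": joint angles; "joint_vel": joint speeds; "joint_efforts": joint torques, N m; "position": TCP position; "tcp_rot": TCP orientation; "wrist_force": force on the tool from outside, world axes, zero at the start; "torque": the same for the moment, N m; "finger_gap": opening from 0.0 (shut) to 1.0 (fully open).
Only numpy, scipy, OpenCV 4.12 (cv2) and the standard library are available. Lean on these libraries where they do the work, as an engineer would, in place of code of your own. Each camera call takes 0.05 s, during which the arm holds its last target. There are 200 camera calls.

## Task

Level the little white stand for the egg cooker: first lay the yellow spirit level, window up, on the middle of the white board, pointing along it towards the red wheel, and let go; then wind the red wheel by its black crank knob until the bubble sits between the two black lines. Finally press the level down onto the board from above with about 10 N and finish still pressing, bubble centred; leave the cooker, bowl, egg rack and spice turntable as they are.

Things in the scene. Friction and masses are not known exactly. Their poses are not given: they have to be found in the camera images.
- level_mid (a point): Centre (half-way up) of the yellow spirit level: a box 160 mm long (x axis), 28 mm wide (y), 30 mm high (z), about 240 g, loose, at first flat on the counter, window up. The green window, 68 x 20 mm, in the middle of its top has two black lines across it, 10 mm either side of the centre.
- bubble_mid (a point): Centre of the pale bubble (14 x 13 mm) in the green window, 14 mm above level_mid. It slides along the level's x axis up to 20 mm either way, towards the HIGHER end, 4.5 mm for each 0.01 rad of slope, and needs about 1.5 s to settle. It is between the lines when within 3 mm of the level's centre.
- board_mid (a point): Centre of the top face of the stand's white board, about 75 mm above the counter when level; 140 mm wide (x), 260 mm long (y), z its normal. Hinged across its +y end; its -y end hangs by a steel tongue on the jack with the red wheel, and is too low at the start by a slope of 0.03 to 0.065 rad. The stand is fixed to the counter at a varying place and yaw.
- wheel_axis (a point): On the upright axis of the red wheel (96 mm across, top face 95 mm (give or take 3) above the counter, 210 mm from board_mid towards the board's -y), 20 mm above its top face. It keeps its height. Clockwise from above raises the wheel end of the board, 0.0314 rad (14 mm of bubble) per turn; 1 to 2.1 turns are needed. Friction about 2 N at the knob; it stays where left, also under load.
- crank (a point): Middle (half-way up) of the black upright crank knob on the red wheel: a plain cylinder 16 mm across and 40 mm tall standing on the wheel's top face, 35 mm from the wheel's axis. It spins freely on its own pin, so a gripper holding it need not turn with the wheel.
- cooker: Pastel blue egg cooker, 176 mm across, 165 mm tall, loose; leave alone. Origin at the centre of its underside.
- bowl: White ceramic bowl with a blue lid, 146 mm across, 105 mm tall, loose; leave alone. Origin at the centre of its underside.
- egg_rack: Aluminium egg rack insert with six holes, 150 x 100 x 28 mm, loose; leave alone. Origin at the centre of its footprint on the counter.
- turntable_mid (a point): Centre of the top face of the white spice turntable, 184 mm across, 18 mm high, which carries three spice jars with twist caps (44 mm across, tops 114 mm above the counter) seated on it, their axes 45 mm from its centre; leave alone.
- turntable_disc (a joint): Turn of the spice turntable in rad, 0 at the start; it spins easily if a jar is knocked.
Not all that is in view belongs to the job. Several things look just like the part that bears level_mid: the one meant starts farthest from the robot's base.

How it is judged (in metres and radians):
On the way, in this order (a step that is already met when the one before it is completed fails the run):
1. the spirit level lies on the board, along it, released, while the board is still out of level (x of level_mid in the frame of board_mid between -0.04 and 0.04 m and y of level_mid in the frame of board_mid between -0.045 and 0.045 m and z of level_mid in the frame of board_mid between 0.011 and 0.019 m and angle between the x axis of level_mid and the y axis of board_mid, either way round below 0.26 rad and angle between the z axis of level_mid and the z axis of board_mid, either way round below 0.03 rad and contact force between the fingers and level below 0.3 N and angle between board_mid's own z axis and vertical above 0.015 rad), for 0.2 s.
2. the board is level and the bubble of the level lying on it is centred (x of level_mid in the frame of board_mid between -0.04 and 0.04 m and y of level_mid in the frame of board_mid between -0.045 and 0.045 m and z of level_mid in the frame of board_mid between 0.011 and 0.019 m and angle between the x axis of level_mid and the y axis of board_mid, either way round below 0.26 rad and angle between the z axis of level_mid and the z axis of board_mid, either way round below 0.03 rad and x of bubble_mid in the frame of level_mid between -0.0035 and 0.0035 m and angle between board_mid's own z axis and vertical below 0.0085 rad), for 0.2 s.
At the end, for the whole second after the job is handed in: The level lies flat on the board (within 40 mm across, 45 mm along, 15 degrees), bubble within 3.5 mm of centre, board within 0.0085 rad of level, and the arm still presses it: 5.5 to 30 N between level and board, weight included (all of step 2 and contact force between any of the fingers, the arm and level above 3 N and contact force between level and board between 5.5 and 30 N); the arm keeps its last pose, push and grip.
It fails at once if the cooker, bowl or egg rack is moved by more than 30 mm, or the spice turntable is turned by more than 0.3 rad (distance of any of cooker, bowl, egg_rack from where it was at the start of the episode above 0.03 m or value of joint turntable_disc above 0.3 rad or value of joint turntable_disc below -0.3 rad).
It also fails if it takes over 72 s, if anything falls off the work surface, if the arm or the gripper's body presses on something with over 40 N, if the wrist force passes 120 N, or if a joint passes its speed limit or range.

## Working session

There is one attempt and no reset: what is moved stays moved. The work goes in short steps, Python scripts to look and compute and a tool call to move; the robot and the scene stay as the last step left them, time stands still between calls to the robot, and variables do not carry over. Pictures are saved under pics/ and viewed, about 8 in all and at most 12, crops included, and the job is handed in when it is done.

Besides the shell and the picture viewer there is one more tool, called after ">>>" as name(argument=value, ...) on one line, values as JSON. play_rows: Moves the arm, as the interface text tells. Its arguments: {"type":"object","properties":{"plan":{"type":"array","items":{"type":"number"}}},"required":["plan"]}

```bash
mkdir -p pics; ls; python3 - <<'E'
from workcell import ctrl
import cv2,numpy as np
np.set_printoptions(precision=4,suppress=True)
for n in("top","side"):
    im=ctrl.read_camera(n); cv2.imwrite(f"pics/{n}0.png",im[:,:,::-1]); print(n,ctrl.calibration(n))
print(ctrl.observe())
E
```

```text
pics
top {'vfov': 52.35225959043577, 'cx': 270.4134146968452, 'cy': 208.9499032698609, 'world_to_cam': array([[-0.0153, -0.9999,  0.0015, -0.0757],
       [ 0.9992, -0.0153,  0.0361, -0.5421],
       [-0.0361,  0.0021,  0.9993, -1.3324],
       [ 0.    ,  0.    ,  0.    ,  1.    ]])}
side {'vfov': 54.378636389185175, 'cx': 281.3520430587394, 'cy': 206.83346641712086, 'world_to_cam': array([[-0.9137, -0.4063, -0.0132,  0.4623],
       [ 0.2848, -0.663 ,  0.6923, -0.2784],
       [-0.29  ,  0.6288,  0.7215, -1.1302],
       [ 0.    ,  0.    ,  0.    ,  1.    ]])}
{'clock': 0.1, 'joints': array([-80.6147,  19.6313,  87.3708,   0.0005,  73.0721,  -8.3657]), 'joint_vel': array([-0.0726, -0.1083, -0.1467, -0.0332, -0.0885,  0.0261]), 'joint_efforts': array([  0.0019, -43.2003, -24.4694,   0.072 ,   0.0526,  -0.0001]), 'position': array([ 0.16  , -0.4997,  0.2261]), 'tcp_rot': array([[ 0.3049, -0.9524, -0.0002],
       [-0.9524, -0.3049,  0.0013],
       [-0.0013, -0.0002, -1.    ]]), 'wrist_force': array([-0.9978, -0.0153, -0.062 ]), 'torque': array([-0.0365,  0.016 , -0.0195]), 'finger_gap': 0.9996028155537138}
```

View pics/top0.png

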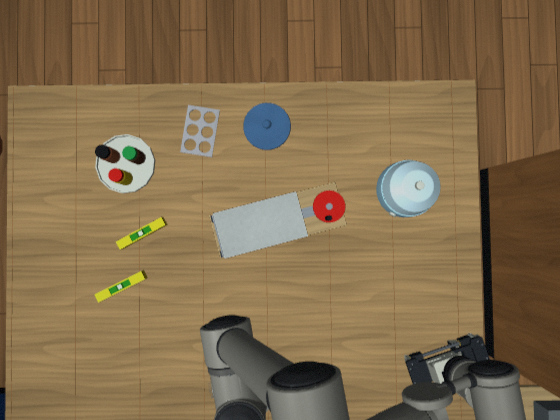

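View pics/side0.png

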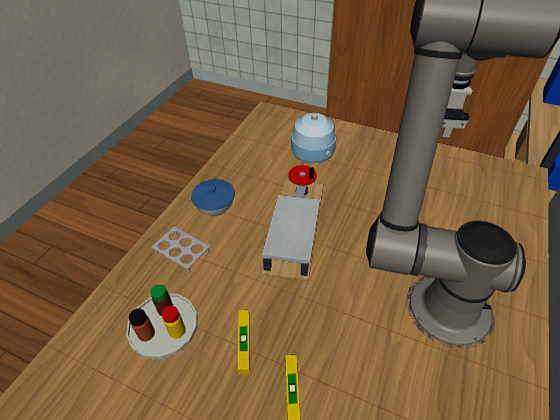

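The top view shows two yellow levels, at about (141,233) and (120,286), the white board at (260,225), and the red wheel at (329,206) with its knob at (328,218). The side view shows the same layout from the left, with the turntable close to the upper level.

```bash
cat > h.py <<'E'
import numpy as np,cv2
from workcell import ctrl
np.set_printoptions(precision=4,suppress=True)
def cam(n):
    c=ctrl.calibration(n); return c,210/np.tan(np.radians(c["vfov"]/2)),np.array(c["world_to_cam"])
def ray(n,px):
    c,f,T=cam(n); d=np.array([(px[0]-c["cx"])/f,-(px[1]-c["cy"])/f,-1.]); R=T[:3,:3]
    return -R.T@T[:3,3],R.T@d
def onz(n,px,z):
    o,d=ray(n,px); return o+d*(z-o[2])/d[2]
def proj(n,p):
    c,f,T=cam(n); q=T[:3,:3]@np.asarray(p)+T[:3,3]; return np.array([c["cx"]-f*q[0]/q[2],c["cy"]+f*q[1]/q[2]])
def tri(pt,ps):
    A=[];b=[]
    for n,p in(("top",pt),("side",ps)):
        o,d=ray(n,p);d=d/np.linalg.norm(d);M=np.eye(3)-np.outer(d,d);A.append(M);b.append(M@o)
    x=np.linalg.lstsq(np.vstack(A),np.hstack(b),rcond=None)[0]; return x
def blobs(im,lo,hi,amin=15):
    hsv=cv2.cvtColor(im,cv2.COLOR_RGB2HSV); m=cv2.inRange(hsv,np.array(lo),np.array(hi))
    cs,_=cv2.findContours(m,cv2.RETR_EXTERNAL,cv2.CHAIN_APPROX_NONE)
    return sorted([c for c in cs if cv2.contourArea(c)>=amin],key=cv2.contourArea,reverse=True),m
YEL=((22,150,110),(34,255,255)); RED=((0,180,90),(6,255,255)); GRN=((45,100,40),(80,255,255))
E
python3 - <<'E'
from h import *
t=cv2.imread("pics/top0.png")[:,:,::-1].copy(); s=cv2.imread("pics/side0.png")[:,:,::-1].copy()
print("cams",ray("top",(0,0))[0],ray("side",(0,0))[0])
for n,im in(("top",t),("side",s)):
    for nm,c in(("Y",YEL),("R",RED),("G",GRN)):
        for b in blobs(im,*c)[0][:5]:
            r=cv2.minAreaRect(b); print(n,nm,np.round(r[0],1),np.round(r[1],1),round(r[2],1),cv2.contourArea(b), onz(n,r[0],.03 if nm!="R" else .095))
            if n=="top" and nm=="Y":
                q=np.array([onz(n,p,.03)[:2] for p in cv2.boxPoints(r)]); e=[q[1]-q[0],q[2]-q[1]]; e=max(e,key=np.linalg.norm); print("  corners",q.round(4).tolist(),"len",np.linalg.norm(e),"yaw",np.degrees(np.arctan2(e[1],e[0])))
# board: whitish low-saturation in roi
for n,im,roi in(("top",t,(195,175,320,275)),("side",s,(250,185,330,265))):
    hsv=cv2.cvtColor(im,cv2.COLOR_RGB2HSV); m=cv2.inRange(hsv,np.array((0,0,130)),np.array((180,45,255)))
    k=np.zeros_like(m);x0,y0,x1,y1=roi;k[y0:y1,x0:x1]=m[y0:y1,x0:x1]
    k=cv2.morphologyEx(k,cv2.MORPH_OPEN,np.ones((9,9)))
    c=max(cv2.findContours(k,0,1)[0],key=cv2.contourArea); r=cv2.minAreaRect(c)
    print(n,"board",r,cv2.approxPolyDP(c,8,True).reshape(-1,2).tolist())
    if n=="top": print(np.array([onz(n,p,.07) for p in cv2.boxPoints(r)]),onz(n,r[0],.07))
# knob dark
for n,im,roi in(("top",t,(312,190,348,224)),("side",s,(286,160,320,190))):
    x0,y0,x1,y1=roi; k=(im[y0:y1,x0:x1].max(2)<60).astype(np.uint8)
    N,l,st,ce=cv2.connectedComponentsWithStats(k); print(n,[(st[i].tolist(),(ce[i]+[x0,y0]).round(1)) for i in range(1,N)])
cv2.imwrite("pics/a.png",np.vstack([cv2.resize(t[150:280,190:360,::-1],None,fx=3.4,fy=2.3*1,interpolation=0)*1, cv2.resize(s[150:290,230:350,::-1],(578,299),interpolation=0)]))
E
```

```text
cams [ 0.4924 -0.0812  1.3513] [0.1738 0.7139 1.0143]
top Y [140.1 233.1] [10.1 52. ] 61.7 462.0 [0.4717 0.3193 0.03  ]
  corners [[0.4486, 0.3973], [0.5225, 0.2557], [0.4948, 0.2411], [0.421, 0.3827]] len 0.15978050837174762 yaw -62.44612539146499
top Y [119.3 286.1] [ 9.4 52.3] 63.4 437.5 [0.31  0.384 0.03 ]
  corners [[0.2884, 0.4623], [0.3577, 0.3183], [0.3318, 0.3055], [0.2626, 0.4494]] len 0.15975752768290674 yaw -64.28794929252841
top R [328.5 206. ] [30. 31.] 90.0 747.5 [ 0.5439 -0.255   0.095 ]
top R [115. 175.] [12. 12.] 90.0 116.0 [0.645  0.3729 0.095 ]
top G [129.  152.5] [13. 14.] 90.0 138.0 [0.7224 0.3528 0.03  ]
top G [134.8 235.6] [5.4 9.8] 63.4 36.0 [0.4643 0.3358 0.03  ]
top G [113.3 289.1] [4.9 8.5] 63.4 35.0 [0.3012 0.4024 0.03  ]
top G [124.9 283.3] [4.9 8.5] 63.4 34.5 [0.3183 0.3667 0.03  ]
top G [145.6 229.7] [5.4 8.5] 63.4 34.0 [0.4819 0.3024 0.03  ]
side Y [292.1 387. ] [64.5 12.6] 87.8 716.0 [0.3085 0.381  0.03  ]
side Y [243.5 342. ] [11. 64.] 0.0 633.0 [0.4647 0.3282 0.03  ]
side Y [173.7 328.4] [19.3 16. ] 75.1 189.0 [0.6488 0.368  0.03  ]
side R [302.  1
[... 237 characters left out ...]
94  0.03  ]
side G [243.  338.5] [23.  6.] 90.0 137.0 [0.4702 0.3203 0.03  ]
top board ((264.1778869628906, 223.3941192626953), (47.084232330322266, 98.4049072265625), 75.17352294921875) [[311, 208], [302, 215], [288, 193], [213, 213], [222, 255], [305, 236]]
[[ 0.5286  0.0957  0.07  ]
 [ 0.6    -0.191   0.07  ]
 [ 0.4628 -0.2246  0.07  ]
 [ 0.392   0.0611  0.07  ]] [ 0.4957 -0.0645  0.07  ]
side board ((290.6986083984375, 228.27545166015625), (47.35438537597656, 65.25567626953125), 9.211027145385742) [[278, 196], [264, 257], [309, 261], [317, 200]]
top [([13, 26, 7, 4, 23], array([328.1, 217.6]))]
side [([23, 8, 5, 11, 49], array([311.2, 173.1])), ([20, 27, 2, 3, 5], array([306.4, 188.2]))]
```

```bash
cat >> h.py <<'E'
import json
from scipy.spatial.transform import Rotation as Ro
def getc():
    d=json.load(open("cmd.json")); return np.array(d["p"]),np.array(d["R"])
def setc(p,R): json.dump({"p":list(map(float,p)),"R":np.asarray(R).tolist()},open("cmd.json","w"))
def down(yaw,slope=0,axisyaw=0):
    "tool down, tool x at yaw deg; then tilted by slope rad about horizontal axis at axisyaw deg"
    a=np.radians(yaw);R=np.array([[np.cos(a),np.sin(a),0],[np.sin(a),-np.cos(a),0],[0,0,-1.]])
    b=np.radians(axisyaw); return Ro.from_rotvec(slope*np.array([np.cos(b),np.sin(b),0])).as_matrix()@R
def rel(p,R):
    "row numbers (cm, rad) for a world target from the commanded pose"
    p0,R0=getc(); s=np.round(R0.T@(np.asarray(p)-p0)*100,2); w=np.round(Ro.from_matrix(R0.T@R).as_rotvec(),3); return s,w
def did(s,w):
    p0,R0=getc(); setc(p0+R0@np.array(s)/100,R0@Ro.from_rotvec(w).as_matrix())
E
python3 - <<'E'
from h import *
t=cv2.imread("pics/top0.png")[:,:,::-1].copy(); s=cv2.imread("pics/side0.png")[:,:,::-1].copy()
hsv=cv2.cvtColor(t,cv2.COLOR_RGB2HSV); m=cv2.inRange(hsv,np.array((0,0,130)),np.array((180,45,255)))
k=np.zeros_like(m);k[175:275,195:320]=m[175:275,195:320]
k=cv2.morphologyEx(k,cv2.MORPH_OPEN,np.ones((25,25)))
k=k; c=max(cv2.findContours(k,0,1)[0],key=cv2.contourArea); r=cv2.minAreaRect(c)
q=np.array([onz("top",p,.070) for p in cv2.boxPoints(r)]); print(r,q,np.linalg.norm(q[1]-q[0]),np.linalg.norm(q[2]-q[1]),onz("top",r[0],.07))
w=tri((328.5,206),(302,174.5)); print("wheel",w); w=onz("top",(328.5,206),.095)
print("knob tri",tri((328.1,217.6),(311.2,173.1)),[onz("top",(328.1,217.6),z) for z in(.135,.12)])
print("cooker",onz("top",(408,187),.08),"bowl",onz("top",(267,126),.05))
d=onz("top",r[0],.07)-w; print("dir",np.linalg.norm(d[:2]),np.degrees(np.arctan2(d[1],d[0])))
a=cv2.resize(t[155:275,200:360,::-1],None,fx=5,fy=5,interpolation=2)
cv2.imwrite("pics/a.png",a)
st=down(-72.25); setc((.16,-.5,.227),st); print(st-ctrl.observe()["tcp_rot"])
E
```

```text
((259.1764831542969, 224.7058868408203), (47.051910400390625, 87.79788208007812), 75.96376037597656) [[ 0.5307  0.0948  0.07  ]
 [ 0.5908 -0.1618  0.07  ]
 [ 0.4533 -0.1936  0.07  ]
 [ 0.3937  0.0621  0.07  ]] 0.26354337749834117 0.1410989659284159 [ 0.492  -0.0495  0.07  ]
wheel [ 0.5431 -0.2558  0.0917]
knob tri [ 0.5087 -0.2508  0.114 ] [array([ 0.5092, -0.2476,  0.135 ]), array([ 0.5094, -0.2497,  0.12  ])]
cooker [ 0.5976 -0.4955  0.08  ] bowl [ 0.7943 -0.0774  0.05  ]
dir 0.21190638779301227 104.17806896964217
[[-0.     -0.      0.0002]
 [-0.      0.     -0.0013]
 [ 0.0013  0.0002 -0.    ]]
```

View pics/a.png

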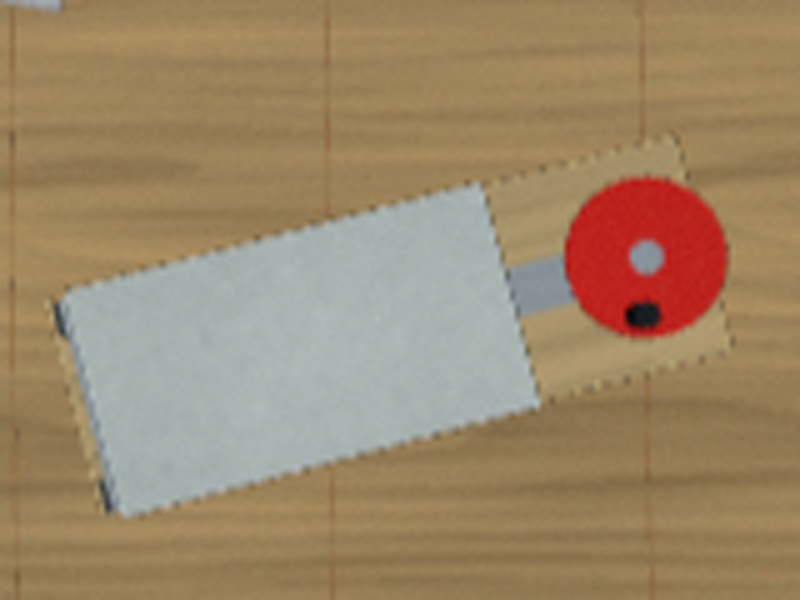

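The crop shows the board, tongue, wheel with a small hub, and knob. The sizes agree: 263 x 141 mm board, 212 mm from wheel to board, knob at a 35 mm radius. The far level (hub distance 0.57 m) is the one meant.

```bash
python3 - <<'E'
from h import *
print(rel((.46,-.12,.25),down(27.6)))
E
```

```text
(array([-27.05, -40.16,  -2.3 ]), array([-0.   , -0.   , -1.743]))
```

>>> play_rows(plan=[-1,-27,-40.2,-2.3,0,0,-1.743,-1,-27,-40.2,-2.3,0,0,-1.743,-1,-27,-40.2,-2.3,0,0,-1.743,-1,-27,-40.2,-2.3,0,0,-1.743,-1,-27,-40.2,-2.3,0,0,-1.743,-1,-27,-40.2,-2.3,0,0,-1.743,-1,-27,-40.2,-2.3,0,0,-1.743,-1,-27,-40.2,-2.3,0,0,-1.743,-1,-27,-40.2,-2.3,0,0,-1.743,-1,-27,-40.2,-2.3,0,0,-1.743,-1,-27,-40.2,-2.3,0,0,-1.743,-1,-27,-40.2,-2.3,0,0,-1.743])

```text
clock: 1.3
position: [0.461, -0.119, 0.2492]
tcp_rot: [[0.882, 0.471, -0.001], [0.471, -0.882, 0.0], [-0.001, -0.001, -1.0]]
wrist_force: [-0.9, 0.5, -0.1]
finger_gap: 0.999
```

```bash
python3 - <<'E'
from h import *
did((-27,-40.2,-2.3),(0,0,-1.743)); print(getc())
o=ctrl.observe(); print(o["position"],o["tcp_rot"],o["joints"],o["clock"])
print(rel((.4725,.319,.10),down(27.6)))
E
```

```text
(array([ 0.4605, -0.1203,  0.25  ]), array([[ 0.8861,  0.4636,  0.    ],
       [ 0.4636, -0.8861,  0.    ],
       [ 0.    ,  0.    , -1.    ]]))
[ 0.461  -0.119   0.2492] [[ 0.8822  0.471  -0.0009]
 [ 0.471  -0.8822  0.0003]
 [-0.0007 -0.0007 -1.    ]] [-23.6974  13.4311  92.3422  -0.0081  74.2821 -51.7915] 1.3
(array([ 21.42, -38.37,  15.  ]), array([0., 0., 0.]))
```

>>> play_rows(plan=[-1,21.4,-38.4,15,0,0,0,-1,21.4,-38.4,15,0,0,0,-1,21.4,-38.4,15,0,0,0,-1,21.4,-38.4,15,0,0,0,-1,21.4,-38.4,15,0,0,0,-1,21.4,-38.4,15,0,0,0,-1,21.4,-38.4,15,0,0,0,-1,21.4,-38.4,15,0,0,0,-1,21.4,-38.4,15,0,0,0,-1,21.4,-38.4,15,0,0,0,-1,21.4,-38.4,15,0,0,0,-1,21.4,-38.4,15,0,0,0])

```text
clock: 2.5
position: [0.4721, 0.3183, 0.0996]
tcp_rot: [[0.886, 0.464, -0.001], [0.464, -0.886, -0.001], [-0.001, 0.001, -1.0]]
wrist_force: [0.5, -0.2, -0.1]
finger_gap: 1.001
```

```bash
python3 - <<'E'
from h import *
did((21.4,-38.4,15),(0,0,0)); print(getc())
a=ctrl.read_camera("top");b=ctrl.read_camera("side")
cv2.imwrite("pics/b.png",np.hstack([cv2.resize(a[150:330,70:220,::-1],(400,480)),cv2.resize(b[230:410,150:300,::-1],(400,480))]))
o=ctrl.observe(); print(o["position"],o["tcp_rot"],o["joints"],o["clock"])
E
```

```text
(array([0.4722, 0.3192, 0.1   ]), array([[ 0.8861,  0.4636,  0.    ],
       [ 0.4636, -0.8861,  0.    ],
       [ 0.    ,  0.    , -1.    ]]))
[0.4727 0.3177 0.1003] [[ 0.8867  0.4623  0.0005]
 [ 0.4623 -0.8867 -0.0002]
 [ 0.0004  0.0004 -1.    ]] [26.2147 31.4085 89.8197 -0.0285 58.7498 -1.303 ] 2.6
```

View pics/b.png

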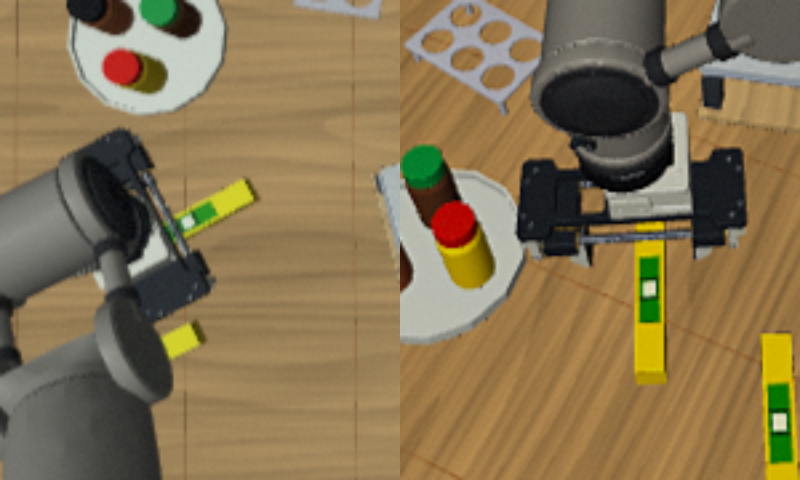

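The gripper straddles the far level squarely and clears the red-capped jar. I'll descend and grip.

>>> play_rows(plan=[-1,0,0,4,0,0,0,-1,0,0,7,0,0,0,-1,0,0,9.2,0,0,0,-1,0,0,9.2,0,0,0,1,0,0,9.2,0,0,0,1,0,0,9.2,0,0,0,1,0,0,9.2,0,0,0,1,0,0,9.2,0,0,0,1,0,0,9.2,0,0,0,1,0,0,9.2,0,0,0,1,0,0,9.2,0,0,0])

```text
clock: 3.7
position: [0.4722, 0.3192, 0.0077]
tcp_rot: [[0.886, 0.464, 0.0], [0.464, -0.886, -0.0], [-0.0, 0.0, -1.0]]
wrist_force: [0.1, 0.2, 0.3]
finger_gap: 0.441
```

>>> play_rows(plan=[1,0,0,0,0,0,0,1,0,0,0,0,0,0,1,0,0,0,0,0,0,1,0,0,0,0,0,0,1,0,0,0,0,0,0])

```text
clock: 4.2
position: [0.4722, 0.3191, 0.0076]
tcp_rot: [[0.886, 0.464, -0.0], [0.464, -0.886, -0.0], [-0.0, 0.0, -1.0]]
wrist_force: [0.3, -0.1, -0.7]
finger_gap: 0.306
```

```bash
python3 - <<'E'
from h import *
did((0,0,9.2),(0,0,0)); print(getc()[0], ctrl.observe()["finger_gap"])
E
```

```text
[0.4722 0.3192 0.008 ] 0.30570071491319867
```

```bash
python3 - <<'E'
from h import *
print(rel((.4925,-.0505,.15),down(13.5,.045,13.5)))
E
```

```text
(array([-15.33,  33.7 , -14.2 ]), array([0.045, 0.006, 0.246]))
```

>>> play_rows(plan=[1,0,0,-3,0,0,0,1,0,0,-7,0,0,0,1,0,0,-11,0,0,0,1,-0.9,2,-14.2,0,0,0,1,-3,6.6,-14.2,0.015,0.002,0.08,1,-5,11,-14.2,0.03,0.004,0.16,1,-7,15.4,-14.2,0.045,0.006,0.246,1,-9,19.8,-14.2,0.045,0.006,0.246,1,-11,24.2,-14.2,0.045,0.006,0.246,1,-13,28.6,-14.2,0.045,0.006,0.246,1,-14.6,32,-14.2,0.045,0.006,0.246,1,-15.3,33.7,-14.2,0.045,0.006,0.246])

```text
clock: 5.4
position: [0.4925, -0.0536, 0.1494]
tcp_rot: [[0.973, 0.231, -0.011], [0.231, -0.972, 0.043], [-0.0, -0.045, -0.999]]
wrist_force: [-0.3, 1.2, -3.0]
finger_gap: 0.304
```

```bash
python3 - <<'E'
from h import *
did((-15.3,33.7,-14.2),(0.045,0.006,0.246)); print(getc())
b=ctrl.read_camera("side");t=ctrl.read_camera("top")
cv2.imwrite("pics/c.png",np.hstack([cv2.resize(t[150:290,190:350,::-1],(400,350)),cv2.resize(b[130:290,220:400,::-1],(394,350))]))
o=ctrl.observe(); print(o["position"],o["tcp_rot"],o["joints"],o["clock"],o["wrist_force"],o["finger_gap"])
print(rel((.4925,-.0505,.09),down(13.5,.045,13.5)))
E
```

```text
(array([ 0.4928, -0.0504,  0.15  ]), array([[ 0.9723,  0.2335, -0.0102],
       [ 0.2338, -0.9713,  0.0441],
       [ 0.0004, -0.0453, -0.999 ]]))
[ 0.4928 -0.0529  0.1493] [[ 0.9732  0.2299 -0.0104]
 [ 0.2302 -0.9722  0.0435]
 [-0.0001 -0.0448 -0.999 ]] [-16.4453  21.6206  97.6934   2.5203  61.9883 -30.9612] 5.5 [-0.4683  1.2087 -3.2117] 0.2993246241943655
(array([-0.04,  0.28,  5.99]), array([-0., -0.,  0.]))
```

View pics/c.png

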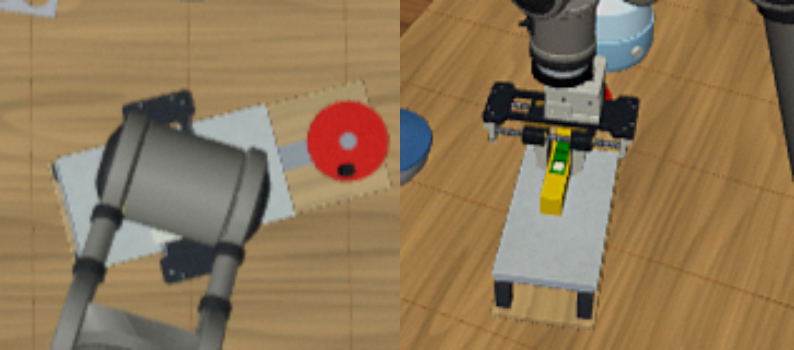

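The level is held over the board, aligned along it. I'll lower it.

>>> play_rows(plan=[1,0,0.3,3,0,0,0,1,0,0.3,5.5,0,0,0,1,0,0.3,6.5,0,0,0,1,0,0.3,7,0,0,0,1,0,0.3,7,0,0,0,1,0,0.3,7,0,0,0])

```text
clock: 6.1
position: [0.4936, -0.0501, 0.0805]
tcp_rot: [[0.972, 0.234, -0.009], [0.234, -0.971, 0.044], [0.002, -0.044, -0.999]]
wrist_force: [0.5, 0.1, -3.2]
finger_gap: 0.301
```

>>> play_rows(plan=[1,0,0,0.1,0,0,0,1,0,0,0.2,0,0,0,1,0,0,0.2,0,0,0])

```text
clock: 6.4
position: [0.493, -0.0502, 0.0779]
tcp_rot: [[0.972, 0.234, -0.01], [0.234, -0.971, 0.044], [0.001, -0.045, -0.999]]
wrist_force: [0.5, 0.4, -2.8]
finger_gap: 0.304
```

>>> play_rows(plan=[1,0,0,0.1,0,0,0,1,0,0,0.2,0,0,0,1,0,0,0.2,0,0,0])

```text
clock: 6.7
position: [0.4931, -0.0502, 0.0763]
tcp_rot: [[0.972, 0.234, -0.009], [0.234, -0.971, 0.044], [0.001, -0.045, -0.999]]
wrist_force: [-1.0, -0.9, 5.5]
finger_gap: 0.302
```

>>> play_rows(plan=[-1,0,0,0,0,0,0,-1,0,0,0,0,0,0,-1,0,0,0,0,0,0,-1,0,0,0,0,0,0,-1,0,0,0,0,0,0,-1,0,0,-1,0,0,0,-1,0,0,-4,0,0,0,-1,0,0,-8,0,0,0,-1,0,0,-12,0,0,0,-1,0,0,-12,0,0,0])

```text
clock: 7.7
position: [0.497, -0.0563, 0.2015]
tcp_rot: [[0.972, 0.234, 0.001], [0.234, -0.971, 0.041], [0.01, -0.04, -0.999]]
wrist_force: [0.5, -0.2, -0.8]
finger_gap: 0.997
```

```bash
python3 - <<'E'
from h import *
did((0,.3,7),(0,0,0));did((0,0,.4),(0,0,0));did((0,0,-12),(0,0,0)); print(getc())
o=ctrl.observe(); print(o["position"],o["joints"],o["clock"],o["wrist_force"],o["finger_gap"])
# knob: wheel (.5439,-.255), knob (.5092,-.249)
print(rel((.509,-.249,.185),down(13.5)))
E
```

```text
(array([ 0.494 , -0.0553,  0.1958]), array([[ 0.9723,  0.2335, -0.0102],
       [ 0.2338, -0.9713,  0.0441],
       [ 0.0004, -0.0453, -0.999 ]]))
[ 0.497  -0.0563  0.2015] [-16.6984  18.464   93.2677   2.4111  68.9252 -31.1075] 7.7 [ 0.5231 -0.2011 -0.8433] 0.9972405482058498
(array([-3.07, 19.21,  0.21]), array([-0.045, -0.   ,  0.   ]))
```

>>> play_rows(plan=[-0.1,-0.7,4,0,-0.02,0,0,-0.1,-1.4,9,0,-0.045,0,0,-0.1,-2.2,14,0,-0.045,0,0,-0.1,-2.9,17.8,0.1,-0.045,0,0,-0.1,-3.1,19.2,0.2,-0.045,0,0,-0.1,-3.1,19.2,0.2,-0.045,0,0,-0.1,-3.1,19.2,0.2,-0.045,0,0])

```text
clock: 8.4
position: [0.5084, -0.2479, 0.1845]
tcp_rot: [[0.972, 0.234, -0.001], [0.234, -0.972, 0.002], [-0.0, -0.002, -1.0]]
wrist_force: [0.3, -0.7, 0.1]
finger_gap: 0.555
```

```bash
python3 - <<'E'
from h import *
did((-3.1,19.2,.2),(-.045,0,0)); print(getc())
b=ctrl.read_camera("side");t=ctrl.read_camera("top")
cv2.imwrite("pics/d.png",np.hstack([cv2.resize(t[150:290,190:350,::-1],(400,350)),cv2.resize(b[130:290,220:400,::-1],(394,350))]))
o=ctrl.observe(); print(o["position"],o["tcp_rot"],o["joints"],o["clock"],o["wrist_force"],o["finger_gap"])
E
```

```text
(array([ 0.5087, -0.249 ,  0.1851]), array([[ 0.9723,  0.2338,  0.0004],
       [ 0.2338, -0.9723,  0.0004],
       [ 0.0004, -0.0003, -1.    ]]))
[ 0.5088 -0.2473  0.185 ] [[ 0.9719  0.2353  0.0001]
 [ 0.2353 -0.9719  0.0008]
 [ 0.0003 -0.0008 -1.    ]] [-33.7116  25.8519  84.4584   0.0479  69.7095 -47.3385] 8.5 [ 0.2484  0.8852 -0.0752] 0.5559650132184011
```

View pics/d.png

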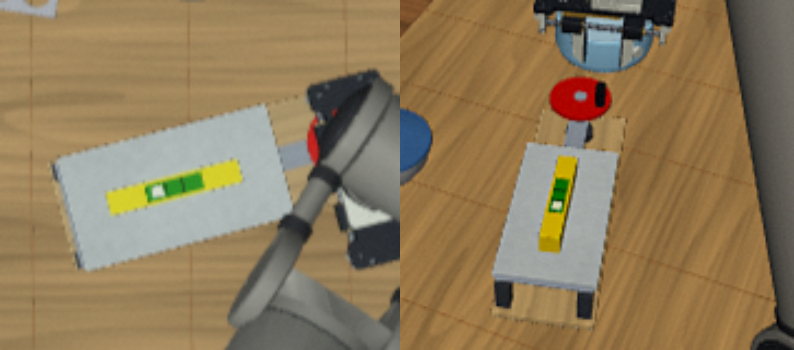

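The level lies along the board near its middle with the bubble at the hinge (high) end. Top and side views both see it. Next I'll grip the knob and measure the bubble.

```bash
cat >> h.py <<'E'
def bubble(n,im,roi):
    "bubble offset (mm) along window, + towards the hinge end (image left in top, down in side)"
    x0,y0,x1,y1=roi; im=cv2.resize(im[y0:y1,x0:x1],None,fx=8,fy=8,interpolation=cv2.INTER_CUBIC)
    hsv=cv2.cvtColor(im,cv2.COLOR_RGB2HSV)
    y,x=np.nonzero(cv2.inRange(hsv,np.array((50,100,30)),np.array((85,255,255))))
    hull=cv2.convexHull(np.stack([x,y],1).astype(np.int32)); r=cv2.minAreaRect(hull)
    k=np.zeros(im.shape[:2],np.uint8); cv2.fillPoly(k,[hull],255); k=cv2.erode(k,np.ones((9,9)))
    w=np.clip(im.min(2).astype(float)-70,0,None)*(k>0); Y,X=np.mgrid[:k.shape[0],:k.shape[1]]
    b=np.array([(w*X).sum(),(w*Y).sum()])/w.sum()
    q=cv2.boxPoints(r); e=max([q[1]-q[0],q[2]-q[1]],key=np.linalg.norm); L=np.linalg.norm(e); e=e/L
    if (n=="top" and e[0]>0) or (n=="side" and e[1]<0): e=-e
    return float((b-np.array(r[0]))@e/L*68), L/8
ROI={"top":(225,205,285,245),"side":(270,195,310,240)}
def bub():
    return {n:np.round(bubble(n,ctrl.read_camera(n),ROI[n]),2) for n in ROI}
E
python3 - <<'E'
from h import *
print(bub()); o=ctrl.observe(); print(o["clock"])
print(rel((.509,-.2475,.108),down(13.5)))
E
```

```text
{'top': array([20.32, 22.54]), 'side': array([18.33, 15.5 ])}
8.6
(array([ 0.06, -0.13,  7.71]), array([-0., -0.,  0.]))
```

>>> play_rows(plan=[-0.1,0.1,0,3,0,0,0,-0.1,0.1,0,5.5,0,0,0,-0.1,0.1,0,7,0,0,0,-0.1,0.1,0,7.7,0,0,0,1,0.1,0,7.7,0,0,0,1,0.1,0,7.7,0,0,0,1,0.1,0,7.7,0,0,0,1,0.1,0,7.7,0,0,0,1,0.1,0,7.7,0,0,0,1,0.1,0,7.7,0,0,0,1,0.1,0,7.7,0,0,0])

```text
clock: 9.7
position: [0.5098, -0.249, 0.1081]
tcp_rot: [[0.972, 0.234, 0.001], [0.234, -0.972, -0.0], [0.001, 0.0, -1.0]]
wrist_force: [0.2, -0.6, 2.3]
finger_gap: 0.169
```

```bash
python3 - <<'E'
from h import *
did((.1,0,7.7),(0,0,0)); print(getc())
o=ctrl.observe(); print(o["position"],o["clock"],o["wrist_force"],o["finger_gap"])
E
```

```text
(array([ 0.5097, -0.2487,  0.1081]), array([[ 0.9723,  0.2338,  0.0004],
       [ 0.2338, -0.9723,  0.0004],
       [ 0.0004, -0.0003, -1.    ]]))
[ 0.5098 -0.249   0.1081] 9.7 [ 0.2021 -0.6148  2.2883] 0.16907647645691298
```

```bash
cat >> h.py <<'E'
C=np.array([.5439,-.255])
def arc(ph0,ph1,n,r=.035):
    p0,R0=getc()
    for ph in np.linspace(ph0,ph1,n+1)[1:]:
        a=np.radians(ph); s=R0.T@(np.array([*(C+r*np.array([np.cos(a),np.sin(a)])),.108])-p0)*100
        print(round(ph),np.round(s[:2],1),np.round(s[2],1))
E
python3 - <<'E'
from h import *
arc(170,-30,11)
E
```

```text
152 [ 0.6 -0.9] 0.0
134 [ 1.4 -1.6] 0.0
115 [ 2.5 -2. ] 0.0
97 [ 3.6 -2.1] 0.0
79 [ 4.6 -1.8] 0.0
61 [ 5.6 -1.2] 0.0
43 [ 6.2 -0.3] 0.0
25 [6.6 0.7] 0.0
6 [6.7 1.8] 0.0
-12 [6.3 2.9] 0.0
-30 [5.7 3.8] 0.0
```

>>> play_rows(plan=[1,0.6,-0.9,0,0,0,0,1,1.4,-1.6,0,0,0,0,1,2.5,-2.0,0,0,0,0,1,3.6,-2.1,0,0,0,0,1,4.6,-1.8,0,0,0,0,1,5.6,-1.2,0,0,0,0,1,5.6,-1.2,0,0,0,0])

```text
clock: 10.4
position: [0.5629, -0.2245, 0.1078]
tcp_rot: [[0.972, 0.235, 0.001], [0.235, -0.972, -0.001], [0.001, 0.001, -1.0]]
wrist_force: [-1.6, -4.3, 3.7]
finger_gap: 0.167
```

```bash
python3 - <<'E'
from h import *
did((5.6,-1.2,0),(0,0,0)); p=getc()[0];print(p)
o=ctrl.observe(); d=o["position"][:2]-C; print(o["position"],np.hypot(*d),np.degrees(np.arctan2(d[1],d[0])),o["clock"],o["wrist_force"],o["finger_gap"])
arc(61,-155,12)
E
```

```text
[ 0.5613 -0.2239  0.1081]
[ 0.5629 -0.2245  0.1078] 0.03595609598977638 58.02797087501367 10.4 [-1.6219 -4.3397  3.6826] 0.16667992998942452
43 [0.6 0.9] 0.0
25 [1.  1.9] 0.0
7 [1.1 3. ] 0.0
-11 [0.8 4.1] 0.0
-29 [0.2 5. ] 0.0
-47 [-0.7  5.7] 0.0
-65 [-1.7  6. ] 0.0
-83 [-2.8  6.1] 0.0
-101 [-3.9  5.8] 0.0
-119 [-4.8  5.2] 0.0
-137 [-5.5  4.3] 0.0
-155 [-5.8  3.3] 0.0
```

>>> play_rows(plan=[1,0.6,0.9,0,0,0,0,1,1.0,1.9,0,0,0,0,1,1.1,3.0,0,0,0,0,1,0.8,4.1,0,0,0,0,1,0.2,5.0,0,0,0,0,1,-0.7,5.7,0,0,0,0,1,-1.7,6.0,0,0,0,0,1,-2.8,6.1,0,0,0,0,1,-3.9,5.8,0,0,0,0,1,-4.8,5.2,0,0,0,0,1,-5.5,4.3,0,0,0,0,1,-5.8,3.3,0,0,0,0])

```text
clock: 11.6
position: [0.5124, -0.2704, 0.1084]
tcp_rot: [[0.972, 0.233, 0.003], [0.233, -0.972, -0.002], [0.002, 0.002, -1.0]]
wrist_force: [2.0, -0.6, 0.8]
finger_gap: 0.166
```

```bash
python3 - <<'E'
from h import *
did((-5.8,3.3,0),(0,0,0)); p=getc()[0];print(p)
o=ctrl.observe(); d=o["position"][:2]-C; print(o["position"],np.hypot(*d),np.degrees(np.arctan2(d[1],d[0])),o["clock"],o["wrist_force"],o["finger_gap"])
print(bub())
arc(-155,-335,10)
E
```

```text
[ 0.5126 -0.2696  0.1081]
[ 0.5124 -0.2704  0.1084] 0.03508281817173409 -153.89518086991237 11.6 [ 1.9664 -0.5507  0.7831] 0.16612479302193991
{'top': array([12.88, 22.65]), 'side': array([12.48, 15.61])}
-173 [-0.1 -1.1] 0.0
-191 [ 0.2 -2.1] 0.0
-209 [ 0.8 -3.1] 0.0
-227 [ 1.7 -3.7] 0.0
-245 [ 2.7 -4.1] 0.0
-263 [ 3.8 -4.2] 0.0
-281 [ 4.8 -3.9] 0.0
-299 [ 5.7 -3.3] 0.0
-317 [ 6.4 -2.4] 0.0
-335 [ 6.8 -1.4] 0.0
```

>>> play_rows(plan=[1,0,0,0,0,0,0,1,0,0,0,0,0,0,1,0,0,0,0,0,0,1,0,0,0,0,0,0,1,0,0,0,0,0,0,1,0,0,0,0,0,0,1,0,0,0,0,0,0,1,0,0,0,0,0,0,1,0,0,0,0,0,0,1,0,0,0,0,0,0,1,0,0,0,0,0,0,1,0,0,0,0,0,0])

```text
clock: 12.9
position: [0.5128, -0.2698, 0.1079]
tcp_rot: [[0.972, 0.234, 0.001], [0.234, -0.972, -0.0], [0.001, 0.0, -1.0]]
wrist_force: [-0.8, -0.9, 2.9]
finger_gap: 0.164
```

```bash
python3 - <<'E'
from h import *
print(bub(),ctrl.observe()["clock"])
E
```

```text
{'top': array([ 9.56, 22.64]), 'side': array([ 8.8, 15.4])} 13.0
```

>>> play_rows(plan=[1,-0.1,-1.1,0,0,0,0,1,0.2,-2.1,0,0,0,0,1,0.8,-3.1,0,0,0,0,1,1.7,-3.7,0,0,0,0,1,2.7,-4.1,0,0,0,0,1,3.8,-4.2,0,0,0,0,1,4.8,-3.9,0,0,0,0,1,5.7,-3.3,0,0,0,0,1,6.4,-2.4,0,0,0,0,1,6.8,-1.4,0,0,0,0,1,6.9,-0.3,0,0,0,0,1,6.6,0.8,0,0,0,0])

```text
clock: 14.2
position: [0.5789, -0.262, 0.1074]
tcp_rot: [[0.972, 0.234, -0.001], [0.234, -0.972, 0.002], [-0.0, -0.002, -1.0]]
wrist_force: [-1.8, 1.9, 3.3]
finger_gap: 0.168
```

>>> play_rows(plan=[1,0,0,0,0,0,0,1,0,0,0,0,0,0,1,0,0,0,0,0,0,1,0,0,0,0,0,0,1,0,0,0,0,0,0,1,0,0,0,0,0,0,1,0,0,0,0,0,0,1,0,0,0,0,0,0,1,0,0,0,0,0,0,1,0,0,0,0,0,0,1,0,0,0,0,0,0,1,0,0,0,0,0,0])

```text
clock: 15.4
position: [0.5787, -0.2618, 0.1078]
tcp_rot: [[0.972, 0.234, 0.0], [0.234, -0.972, 0.001], [0.0, -0.0, -1.0]]
wrist_force: [-0.4, -0.2, 2.0]
finger_gap: 0.167
```

```bash
python3 - <<'E'
from h import *
did((6.6,.8,0),(0,0,0)); p=getc()[0];print(p)
o=ctrl.observe(); d=o["position"][:2]-C; print(o["position"],np.hypot(*d),np.degrees(np.arctan2(d[1],d[0])),o["clock"],o["wrist_force"],o["finger_gap"])
print(bub())
b=ctrl.read_camera("side");t=ctrl.read_camera("top")
cv2.imwrite("pics/e.png",np.hstack([cv2.resize(t[200:250,220:290,::-1],(420,300),interpolation=cv2.INTER_CUBIC),cv2.resize(b[190:240,260:320,::-1],(360,300),interpolation=cv2.INTER_CUBIC)]))
E
```

```text
[ 0.5787 -0.2619  0.1081]
[ 0.5787 -0.2618  0.1078] 0.03548763643014202 -11.095790292051753 15.4 [-0.4194 -0.2438  2.0367] 0.16726503238081433
{'top': array([ 0.92, 22.67]), 'side': array([ 0.47, 15.94])}
```

View pics/e.png

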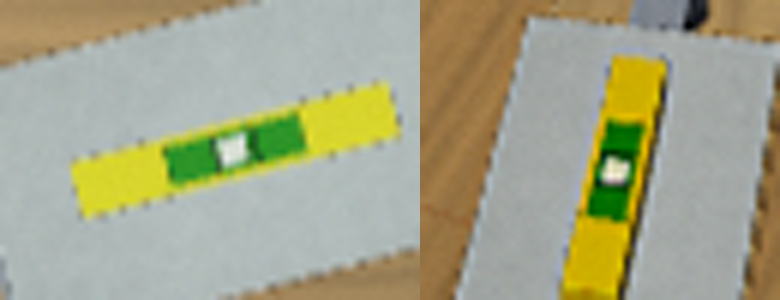

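The picture shows the bubble between the lines in both views, about 0.7 mm towards the hinge. I'll turn about 15° more, then release and rise.

>>> play_rows(plan=[1,-0.2,0.4,0,0,0,0,1,-0.5,0.8,0,0,0,0,1,-0.5,0.8,0,0,0,0,0,-0.5,0.8,0,0,0,0,0,-0.5,0.8,0,0,0,0,0,-0.5,0.8,0,0,0,0,0,-0.5,0.8,0,0,0,0,0,-0.5,0.8,-1,0,0,0,0,-0.5,0.8,-4,0,0,0,0,-0.5,0.8,-8,0,0,0,0,-0.5,0.8,-12,0,0,0,0,-0.5,0.8,-12,0,0,0])

```text
clock: 16.8
position: [0.5782, -0.2723, 0.2356]
tcp_rot: [[0.972, 0.234, 0.011], [0.234, -0.972, -0.007], [0.009, 0.009, -1.0]]
wrist_force: [0.9, -0.1, 0.4]
finger_gap: 0.501
```

```bash
python3 - <<'E'
from h import *
did((-.5,.8,-12),(0,0,0)); print(getc()[0])
o=ctrl.observe(); print(o["position"],o["clock"],o["wrist_force"],o["finger_gap"])
print(bub())
# level pose on board
t=ctrl.read_camera("top"); k=np.zeros_like(t); k[195:255,215:300]=t[195:255,215:300]
_,m=blobs(k,*YEL); y,x=np.nonzero(m); r=cv2.minAreaRect(np.stack([x,y],1).astype(np.float32)); q=np.array([onz("top",p,.105) for p in cv2.boxPoints(r)])
mid=onz("top",r[0],.105); print(r,mid,[np.linalg.norm(q[1]-q[0]),np.linalg.norm(q[2]-q[1])],[np.degrees(np.arctan2(*(v[1::-1]))) for v in(q[1]-q[0],q[2]-q[1])])
c=t
p=np.array([mid[0],mid[1],.19]); print("rel",rel(p,down(13.5)))
E
```

```text
[ 0.5756 -0.2709  0.2281]
[ 0.5782 -0.2723  0.2356] 16.8 [ 0.8624 -0.0948  0.3799] 0.5010518532349821
{'top': array([-0.37, 22.77]), 'side': array([-1.22, 15.96])}
((258.71124267578125, 224.38096618652344), (8.589557647705078, 54.09859085083008), 75.52970886230469) [ 0.493 -0.049  0.105] [np.float64(0.15770662058871368), np.float64(0.025046587664653515)] [np.float64(-76.40678871859792), np.float64(-166.47168727357493)]
rel (array([ -2.85, -23.51,   3.82]), array([-0., -0.,  0.]))
```

>>> play_rows(plan=[1,-0.5,-4,0,0,0,0,1,-1.1,-9,0,0,0,0,1,-1.7,-14,0,0,0,0,1,-2.3,-19,2,0,0,0,1,-2.7,-22.5,4,0,0,0,1,-2.8,-23.5,8,0,0,0,1,-2.8,-23.5,10,0,0,0,1,-2.8,-23.5,11,0,0,0,1,-2.8,-23.5,11.3,0,0,0,1,-2.8,-23.5,11.3,0,0,0])

```text
clock: 17.95
position: [0.4938, -0.0494, 0.1148]
tcp_rot: [[0.972, 0.233, 0.0], [0.233, -0.972, 0.0], [0.0, -0.0, -1.0]]
wrist_force: [0.5, -0.2, 0.5]
finger_gap: 0.006
```

```bash
python3 - <<'E'
from h import *
did((-2.8,-23.5,11.3),(0,0,0)); print(getc()[0])
o=ctrl.observe(); print(o["position"],o["clock"],o["wrist_force"],o["finger_gap"])
b=ctrl.read_camera("side");t=ctrl.read_camera("top")
cv2.imwrite("pics/f.png",np.hstack([cv2.resize(t[150:290,190:350,::-1],(400,350)),cv2.resize(b[130:290,220:400,::-1],(394,350))]))
E
```

```text
[ 0.4935 -0.0489  0.1152]
[ 0.4938 -0.0494  0.1148] 17.95 [ 0.5226 -0.2238  0.538 ] 0.005920045309521864
```

View pics/f.png

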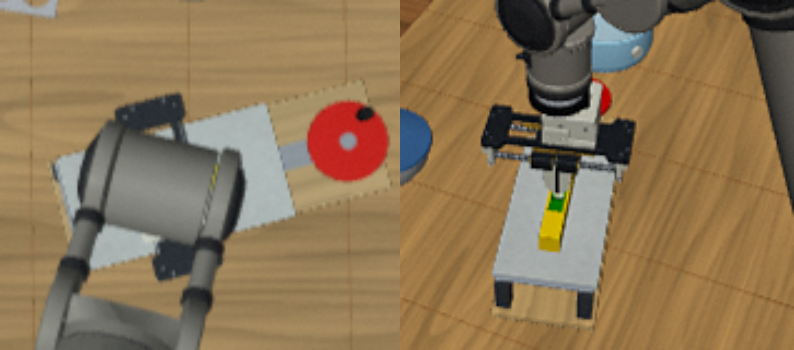

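The closed fingers hang just above the middle of the level, and the wheel is free. I'll press in small steps.

>>> play_rows(plan=[1,0,0,0.3,0,0,0,1,0,0,0.6,0,0,0,1,0,0,0.8,0,0,0,1,0,0,0.9,0,0,0,1,0,0,0.9,0,0,0])

```text
clock: 18.55
position: [0.4935, -0.049, 0.1058]
tcp_rot: [[0.972, 0.234, 0.0], [0.234, -0.972, 0.0], [0.0, -0.0, -1.0]]
wrist_force: [-0.4, -0.7, -0.3]
finger_gap: 0.004
```

>>> play_rows(plan=[1,0,0,0.05,0,0,0,1,0,0,0.1,0,0,0,1,0,0,0.15,0,0,0,1,0,0,0.15,0,0,0,1,0,0,0.15,0,0,0])

```text
clock: 19.05
position: [0.4938, -0.049, 0.1049]
tcp_rot: [[0.972, 0.234, 0.001], [0.234, -0.972, -0.0], [0.001, 0.0, -1.0]]
wrist_force: [-1.6, -0.4, 5.4]
finger_gap: 0.003
```

>>> play_rows(plan=[1,0,0,0.05,0,0,0,1,0,0,0.05,0,0,0,1,0,0,0.05,0,0,0,1,0,0,0.05,0,0,0,1,0,0,0.05,0,0,0,1,0,0,0.05,0,0,0,1,0,0,0.05,0,0,0,1,0,0,0.05,0,0,0])

```text
clock: 19.85
position: [0.4939, -0.0491, 0.1047]
tcp_rot: [[0.972, 0.234, 0.001], [0.234, -0.972, -0.0], [0.001, 0.0, -1.0]]
wrist_force: [-2.0, -0.0, 7.3]
finger_gap: 0.001
```

```bash
python3 - <<'E'
from h import *
did((0,0,1.1),(0,0,0))
b=ctrl.read_camera("side");t=ctrl.read_camera("top")
o=ctrl.observe(); print(o["position"],o["clock"],o["wrist_force"],o["torque"],o["finger_gap"])
cv2.imwrite("pics/g.png",cv2.resize(b[180:250,260:330,::-1],(560,560),interpolation=cv2.INTER_CUBIC))
E
```

```text
[ 0.4939 -0.0491  0.1047] 19.95 [-1.7222  0.4811  7.9095] [-0.0536  0.2177 -0.0101] 0.0054925949420664534
```

View pics/g.png

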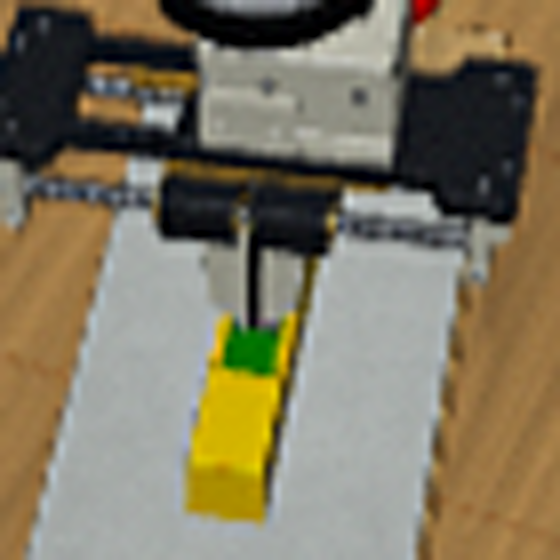

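The bubble is hidden under the fingers. I'll press 35 mm nearer the wheel so the side camera can check it while pressing.

>>> play_rows(plan=[1,0,0,-1,0,0,0,1,0,0,-1.5,0,0,0,1,0,2,-1.5,0,0,0,1,0,3.5,-1.5,0,0,0,1,0,3.5,-0.8,0,0,0,1,0,3.5,-0.3,0,0,0,1,0,3.5,-0.1,0,0,0,1,0,3.5,0,0,0,0,1,0,3.5,0.02,0,0,0,1,0,3.5,0.02,0,0,0,1,0,3.5,0.02,0,0,0,1,0,3.5,0.02,0,0,0])

```text
clock: 21.15
position: [0.5015, -0.0827, 0.1043]
tcp_rot: [[0.972, 0.235, 0.0], [0.235, -0.972, -0.0], [0.0, 0.0, -1.0]]
wrist_force: [-2.7, -0.6, 8.3]
finger_gap: 0.005
```

```bash
python3 - <<'E'
from h import *
did((0,3.5,.02),(0,0,0)); print(bub())
b=ctrl.read_camera("side")
o=ctrl.observe(); print(o["position"],o["clock"],o["wrist_force"],o["torque"],o["finger_gap"])
cv2.imwrite("pics/i.png",cv2.resize(b[180:250,260:330,::-1],(560,560),interpolation=cv2.INTER_CUBIC))
E
```

```text
Traceback (most recent call last):
  File "h.py", line 51, in bub
    return {n:np.round(bubble(n,ctrl.read_camera(n),ROI[n]),2) for n in ROI}
                       ~~~~~~^^^^^^^^^^^^^^^^^^^^^^^^^^^^^^
  File "h.py", line 42, in bubble
    hull=cv2.convexHull(np.stack([x,y],1).astype(np.int32)); r=cv2.minAreaRect(hull)
                                                               ~~~~~~~~~~~~~~~^^^^^^
cv2.error: OpenCV(4.12.0) /io/opencv/modules/imgproc/src/convhull.cpp:143: error: (-215:Assertion failed) total >= 0 && (depth == CV_32F || depth == CV_32S) in function 'convexHull'
```

```bash
python3 - <<'E'
from h import *
b=ctrl.read_camera("side")
o=ctrl.observe(); print(o["position"],o["clock"],o["wrist_force"],o["torque"],o["finger_gap"])
cv2.imwrite("pics/i.png",cv2.resize(b[180:250,260:330,::-1],(560,560),interpolation=cv2.INTER_CUBIC))
E
```

```text
[ 0.5015 -0.0827  0.1043] 21.25 [-3.2659 -1.1685  9.2666] [-0.1483  0.3581  0.0487] 0.001136904987661007
```

View pics/i.png

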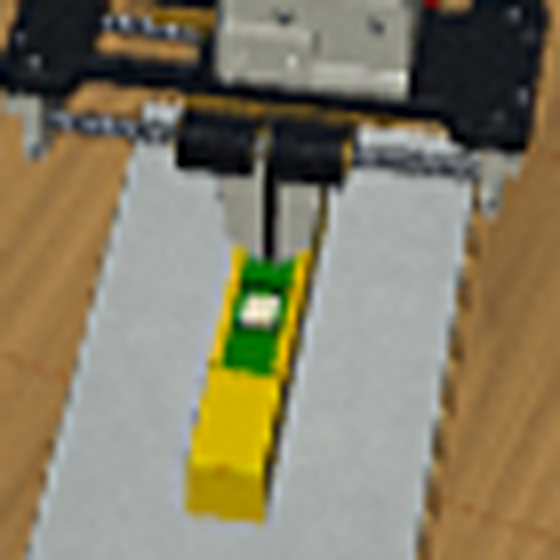

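```bash
python3 - <<'E'
from h import *
P=lambda x,y,z=.1045: onz("side",(260+(x+.5)/8-.5,180+(y+.5)/8-.5),z)
B,E,X=P(261,309),P(248,371),P(227,464)
print("bubble-windowedge",np.linalg.norm(B-E)*1e3,"(34 if centred)  edge-end",np.linalg.norm(E-X)*1e3,"(46)  bubble-end",np.linalg.norm(B-X)*1e3,"(80)")
im=cv2.imread("pics/i.png")
for f in np.linspace(-.45,1.1,32):
    x,y=261-13*f,309+62*f; print(round(y),im[int(y),int(x)-3:int(x)+4].mean(0).round().astype(int).tolist(),end=" ")
E
```

```text
bubble-windowedge 31.272515862911376 (34 if centred)  edge-end 45.017257133514526 (46)  bubble-end 76.28848325886429 (80)
281 [0, 77, 0] 284 [2, 66, 1] 287 [0, 71, 0] 290 [1, 95, 7] 294 [41, 133, 58] 297 [96, 169, 125] 300 [150, 201, 190] 303 [184, 221, 227] 306 [189, 221, 229] 309 [194, 226, 234] 312 [198, 237, 242] 315 [190, 232, 236] 318 [166, 201, 212] 321 [138, 160, 181] 324 [95, 120, 128] 328 [49, 97, 72] 331 [14, 89, 25] 334 [0, 88, 0] 337 [0, 99, 0] 340 [0, 114, 0] 343 [0, 115, 0] 346 [0, 113, 0] 349 [0, 113, 2] 352 [0, 116, 7] 356 [0, 118, 10] 359 [0, 114, 4] 362 [0, 107, 0] 365 [0, 109, 4] 368 [0, 120, 38] 371 [0, 142, 98] 374 [0, 161, 154] 377 [0, 172, 187]
```

>>> play_rows(plan=[1,0,0,0,0,0,0,1,0,0,0,0,0,0,1,0,0,0,0,0,0,1,0,0,0,0,0,0,1,0,0,0,0,0,0,1,0,0,0,0,0,0,1,0,0,0,0,0,0,1,0,0,0,0,0,0])

```text
clock: 22.05
position: [0.5015, -0.0827, 0.1043]
tcp_rot: [[0.972, 0.235, 0.0], [0.235, -0.972, -0.0], [0.0, 0.0, -1.0]]
wrist_force: [-3.0, -1.4, 8.8]
finger_gap: 0.005
```

```bash
python3 - <<'E'
from h import *
def meas(crop,x0,y0):
    # crop: raw-res RGB; pale bubble centroid, and hinge-side green/yellow edge from the axis profile (red channel half-rise)
    u=cv2.resize(crop,None,fx=8,fy=8,interpolation=cv2.INTER_CUBIC).astype(float)
    w=np.clip(u[...,2]-60,0,None); k=np.zeros(w.shape); k[:]=w
    hsv=cv2.cvtColor(u.clip(0,255).astype(np.uint8),cv2.COLOR_RGB2HSV); g=cv2.inRange(hsv,np.array((50,120,30)),np.array((85,255,255)))
    n,l,st,ce=cv2.connectedComponentsWithStats(g)
    y,x=np.nonzero(g); hull=cv2.convexHull(np.stack([x,y],1).astype(np.int32)); m=np.zeros(w.shape,np.uint8); cv2.fillPoly(m,[hull],1)
    w=w*cv2.erode(m,np.ones((9,9))); Y,X=np.mgrid[:w.shape[0],:w.shape[1]]; b=np.array([(w*X).sum(),(w*Y).sum()])/w.sum()
    d=np.array([-13,62.]);d/=np.hypot(*d); s=np.arange(15,120,.5); pr=cv2.remap(u[...,0].astype(np.float32),(b[0]+d[0]*s).astype(np.float32)[None],(b[1]+d[1]*s).astype(np.float32)[None],1)[0]
    i0=np.argmax(s>36); i=i0+np.argmax(pr[i0:]>110); e=b+d*s[i]
    W=lambda p: onz("side",((p[0]+.5)/8-.5+x0,(p[1]+.5)/8-.5+y0),.1045)
    return np.linalg.norm(W(b)-W(e))*1e3
e=cv2.imread("pics/e.png")[:,420:,::-1]; e=cv2.resize(e,(60,50),interpolation=cv2.INTER_AREA)
e2=e[5:40,15:50]
b=ctrl.read_camera("side"); print("unpressed e:",meas(e2,275,195),"now:",meas(b[205:240,275:310].copy(),275,205))
i=cv2.resize(cv2.imread("pics/i.png")[:,:,::-1],(70,70),interpolation=cv2.INTER_AREA); print("i:",meas(i[25:60,15:50],275,205))
o=ctrl.observe(); print(o["position"],o["clock"],o["wrist_force"])
E
```

```text
unpressed e: 31.35179554130104 now: 31.089138171285377
i: 31.090887772784253
[ 0.5015 -0.0827  0.1043] 22.1 [-3.6699 -1.5447  7.3504]
```

```bash
python3 - <<'E'
from workcell import ctrl
print(ctrl.close_job())
E
```

```text
the job is handed in; nothing more can be done
None
```

The job is handed in, with the arm still pressing the level onto the board. It used about 22 s of the 72 s allowed.

**What I did:** I took the level farthest from the base and laid it on the middle of the board, along it, while the bubble was still hard against the hinge end. After letting go, I wound the red wheel clockwise about 1.54 turns by its knob, released it, and pressed the level from above with closed fingers.

**Last checks:**
- **Press force:** the wrist read 7.4–9.3 N, so about 10–11 N between level and board with the level's weight included.
- **Bubble before pressing:** it read −0.4 mm in the top view and −1.2 mm in the side view (plus is towards the hinge), possibly still settling a little.
- **Bubble while pressing:** about +1 mm, judged against the black lines. Only the side view could see it, because the arm blocked the top camera.
- **Disagreement:** measuring the pressed bubble from the window's edge instead gave nearly +3 mm. The same method read about 2 mm too high on an earlier picture, so I trust the +1 mm. Both are inside the 3.5 mm limit.
- **Press position:** my first press, at the middle of the level, hid the bubble. I moved the press 35 mm towards the wheel to see it.
- **Everything else:** the arm kept clear of the cooker, bowl, egg rack and turntable. I did not measure them again at the end.

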